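# Put the tub back in the revolving desk tidy and click it round

### The job

Stand the orange-lidded push-pin tub upright, lid up, in the one empty pocket of the revolving desk tidy, the pocket that faces the red mark; lower it in rather than dropping it, and let go. Then turn the tidy one click anticlockwise (seen from above), so that the yellow sticky notes come to the red mark, and let go of it with the tub still standing in its pocket.

Things in the scene. Friction and masses are not known exactly. Their poses are not given: they have to be found in the camera images.
- tub_orange: Push-pin tub with the orange lid: a closed white cylinder 38 mm in diameter, 55 mm tall, about 60 g, standing lid up on the table. Origin: centre of its underside; z up. The orange lid makes up its top 22 mm. Tubs of the same shape with blue and green lids and a roll of tape stand at least 80 mm away, centre to centre; they are not wanted.
- pocket (a point): Floor centre of the empty pocket, 75 mm from the turning axis, of a round wooden tray 220 mm across on a black base (red tab = mark). Six pockets 60 deg apart; the others hold small things below the rim. Floor 20 mm, rim 40 mm above the table; 62 mm free along the radius, about 80 mm across. Turns with the tray; z up, x towards the axis. Next pocket clockwise: yellow notes.
- handle (a point): Middle of the tray's handle, on the turning axis, 98 mm above the table: dark wooden bar 50 mm long, 14 mm thick, 30 mm tall (80 to 110 mm above the table) on an 18 mm post. It turns with the tray. x axis: along the bar's length, which lies on the radius of the empty pocket (the pocket is towards -x); y: across its thickness; z up.
- tidy (a joint): Angle of the tray on its base in rad: about 0 at the start, in the click stop with the empty pocket at the red mark; grows anticlockwise seen from above. Sprung stops every 60 degrees (1.047 rad) pull the tray in from up to about 20 degrees either side; turning over the hump between two takes about 0.12 N m. Turns to 3.1 rad either way.
There are look-alikes about, which are no part of the job. What is shaped like the tub_orange but pink is not meant.

How it is judged:
On the way:
1. the orange-lidded push-pin tub stands in the empty pocket and is let go, the tray not yet turned (horizontal distance between tub_orange and pocket below 0.045 m and z of tub_orange in the frame of pocket below 0.008 m and angle between tub_orange's own z axis and vertical below 0.17 rad and contact force between the fingers and tub_orange below 0.05 N and value of joint tidy between -0.3 and 0.3 rad), for 0.2 s.
At the end, for the whole second after the job is handed in: The tray rests one click anticlockwise of its start (1.047 rad, within 0.18 rad), the orange-lidded push-pin tub stands on the floor of its pocket (base less than 8 mm above the floor and within 45 mm of the pocket's centre, under 0.17 rad from upright), released and at rest (horizontal distance between tub_orange and pocket below 0.045 m and z of tub_orange in the frame of pocket below 0.008 m and angle between tub_orange's own z axis and vertical below 0.17 rad and contact force between the fingers and tub_orange below 0.05 N and value of joint tidy between 0.867 and 1.227 rad and velocity of joint tidy between -0.1 and 0.1 rad/s and linear speed of tub_orange below 0.03 m/s); the robot touches nothing.
It fails at once if the orange-lidded push-pin tub is dropped or thrown: not held and faster than 0.7 m/s (contact force between the fingers and tub_orange below 0.05 N and linear speed of tub_orange above 0.7 m/s).
It also fails if it takes over 51 s, if anything falls off the work surface, if the arm or the gripper's body presses on something with over 40 N, if the wrist force passes 120 N, or if a joint passes its speed limit or range.

### The arm

A 6-joint arm with a two-finger parallel gripper is mounted at the origin on the work surface. World frame = base frame: x ahead of the robot, y to its left, z up, the work surface at z = 0. Lengths are in m, angles in rad, forces in N, time in s.
With the tool pointing down it reaches from about 0.35 to 0.975 m from the base axis. Payload 4.9 kg.
Tool frame: the origin (TCP) lies at the very end of the fingers, on their centre line; the grasp point (between the pads) lies 19 mm behind it (ctrl.grip_point_offset is the distance from the TCP to the grasp point, in m); z points along the fingers, y is the line along which they close (so a half turn about z gives the same grasp; the last joint's range is limited). The gripper opens to 85 mm and grips with 20 to 120 N. Pads are 22 mm wide; open, the fingers measure 114 mm over their backs; the gripper's body (76 mm by 85 mm) begins 54 mm behind the grasp point. The pads swing forward as they close: fully open they stand 13 mm farther back than shut.
Start: joints at [1.12, 0.053, 1.613, -0, 1.476, -0.119], TCP at [0.204, 0.591, 0.231] pointing down, gripper open.
Joint ranges: [-3.01, 3.01], [-1.01, 2.22], [0.06, 2.58], [-1.02, 4.17], [0.09, 2.62], [-3.14, 3.14]. Speed limits (rad/s): [2.57, 2.57, 3.14, 3.14, 3.14, 3.14].

### API

Orientations are given as a rotation vector (axis times angle).
In Python, from station import ctrl gives the robot as it stands.
- The arm moves only by the tool send_rows, never from a script. Its argument "rows" is a list of rows, each a list of 3 entries, a list of its own where there are three numbers: the finger opening in cm, from 0 to 8.54, then the shift along the tool's x, y, z in cm, then the turn about the tool's z in degrees. A call has 1 to 10 rows; each row shifts and turns the commanded pose from where the row before left it, along the tool's axes as they then stand; what a row does not reach is not made up. A row lasts 1/8 s, in which the tool goes at most 62.5 mm and 10.7 degrees, less where a joint would pass 70% of its speed; a pose out of reach is approached as far as the arm can. A call with a gripper value outside its range is refused whole. The fingers move at their own pace and stop on an object; "newtons" is the grip in N (left out, the last holds). Time passes only in rows, so rows that do not move let the fingers close. It gives the time, the measured TCP pose, the force, the opening and the grip force at its end, in the units of the state.
- ctrl.get_obs(): the state, without advancing time (a new reading comes with each control period).
- ctrl.get_image(name): name is "scene" or "top"; returns a dict with "frame" (420x560x3 uint8, red, green, blue), "range_z" (420x560 float32, m along the optical axis (not along the pixel's ray), 0 where there is no reading), "fx", "fy", "cx", "cy" (pixels), "cam_to_world" (4x4, takes a point from camera to world coordinates). Camera axes: x right, y down, z forward; pixel columns grow to the right and rows downward; lengths in m; the calibration is good to about 2 mm. A picture is of the moment at which its call begins.
- ctrl.finish_job(): hands the job in; it is judged then, once.
The state is a dict: "t": time; "q": joint angles; "dq": joint speeds; "effort": joint torques, N m; "tool_pos": TCP position; "tool_rot": TCP orientation; "contact_force": force on the tool from outside, world axes, zero at the start; "wrist_torque": the same for the moment, N m; "opening": finger opening in m; "grip_force": force on a finger pad.
Only numpy, scipy, OpenCV 4.12 (cv2) and the standard library are available. Lean on these libraries where they do the work, as an engineer would, in place of code of your own. Each camera call takes 0.05 s, during which the arm holds its last target. There are 200 camera calls.

## Working session

There is one attempt and no reset: what is moved stays moved. The work goes in short steps, Python scripts to look and compute and a tool call to move; the robot and the scene stay as the last step left them, time stands still between calls to the robot, and variables do not carry over. Pictures are saved under pics/ and viewed, at most 10 in all, crops included, and the job is handed in when it is done.

Besides the shell and the picture viewer there is one more tool, called after ">>>" in YAML: its name, and indented under it one key for each argument. send_rows: Moves the arm, as the interface text tells. Its arguments: {"type":"object","properties":{"rows":{"type":"array","items":{"type":"array"}},"newtons":{"type":"number"}},"required":["rows"]}

```bash
mkdir -p pics; ls; python3 - <<'E'
from station import ctrl
import cv2,numpy as np
for n in("top","scene"):
    d=ctrl.get_image(n); cv2.imwrite(f"pics/{n}0.png",d["frame"][:,:,::-1]); np.savez(f"pics/{n}0.npz",**d)
    print(n,d["fx"],d["cam_to_world"].round(3))
o=ctrl.get_obs(); print(o["t"],o["tool_pos"],o["tool_rot"],o["opening"],ctrl.grip_point_offset)
E
```

```text
pics
top 461.05334573691505 [[-0.023 -0.983  0.181  0.333]
 [-1.     0.024  0.004 -0.062]
 [-0.009 -0.181 -0.984  1.039]
 [ 0.     0.     0.     1.   ]]
scene 404.0270892590406 [[-0.48   0.718 -0.505  0.861]
 [ 0.877  0.4   -0.265  0.101]
 [ 0.012 -0.57  -0.822  0.617]
 [ 0.     0.     0.     1.   ]]
0.1 [0.20333984 0.59039947 0.23016356] [-5.18692810e-01 -3.09792494e+00  2.86962498e-03] 0.08531116989750485 0.0187
```

View pics/top0.png

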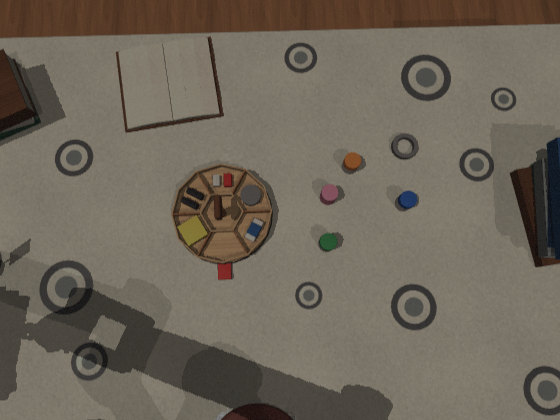

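View pics/scene0.png

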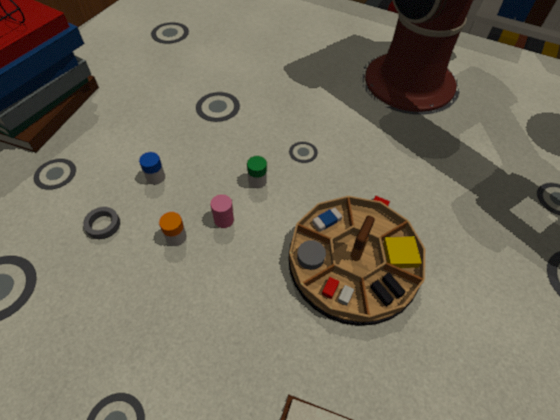

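The top view shows the orange tub at about (353,161), pink at (330,194), and the tidy at (222,214). The red tab is at (225,271), with the empty pocket above it at (225,243) and the yellow notes at (192,231). The scene view agrees: orange (172,228), handle (364,238).

```bash
cat > h.py <<'E'
import numpy as np,cv2
def pts(d):
    v,u=np.mgrid[0:420,0:560]; z=d["range_z"]
    P=np.stack([(u-d["cx"])/d["fx"]*z,(v-d["cy"])/d["fy"]*z,z,np.ones_like(z)],-1)
    return (P@np.array(d["cam_to_world"]).T)[...,:3]
def load(n): return dict(np.load(n))
def circ(Q): return [round(float(a),4) for a in (*cv2.minEnclosingCircle(Q[:,:2].astype(np.float32))[0],cv2.minEnclosingCircle(Q[:,:2].astype(np.float32))[1])]
def lids(d):
    P=pts(d);h=cv2.cvtColor(d["frame"],cv2.COLOR_RGB2HSV);H,S=h[...,0],h[...,1]
    for n,a,b in(("orange",8,18),("pink",160,175),("green",45,85),("blue",100,125)):
        m=(H>=a)&(H<=b)&(S>90)&(abs(P[...,2]-.055)<.006)
        k,L,st,_=cv2.connectedComponentsWithStats(m.astype(np.uint8))
        for i in range(1,k):
            Q=P[L==i]
            if len(Q)>60: print(n,len(Q),circ(Q),Q.mean(0).round(4))
E
python3 - <<'E'
from h import *
for n in("top","scene"):
    d=load(f"pics/{n}0.npz");P=pts(d);print(n);lids(d)
    c=P[214,222] if n=="top" else P[238,364]
    near=np.hypot(P[...,0]-c[0],P[...,1]-c[1])<.16
    rim=P[near&(abs(P[...,2]-.04)<.006)];print("rim",circ(rim),len(rim))
    hd=P[near&(abs(P[...,2]-.110)<.006)];r=cv2.minAreaRect((hd[:,:2]*1000).astype(np.float32));print("handle",r,len(hd),hd.mean(0))
    h=cv2.cvtColor(d["frame"],cv2.COLOR_RGB2HSV)
    f=d["frame"].astype(int);red=(f[...,0]>130)&(f[...,1]<60)&(f[...,2]<60)&(P[...,2]<.02)&(np.hypot(P[...,0]-c[0],P[...,1]-c[1])<.2);print("red",P[red].mean(0),red.sum())
E
```

```text
top
orange 223 [0.6219, -0.2255, 0.0191] [ 0.6214 -0.2254  0.0546]
pink 190 [0.5503, -0.1719, 0.0186] [ 0.5512 -0.1729  0.0547]
green 229 [0.4431, -0.1643, 0.0187] [ 0.4429 -0.1643  0.0543]
blue 228 [0.5327, -0.3424, 0.0193] [ 0.5315 -0.3416  0.0546]
rim [0.515, 0.0661, 0.1116] 2197
handle ((515.2293090820312, 66.2591323852539), (13.150751113891602, 49.12376403808594), 89.57878112792969) 164 [0.51460466 0.06616183 0.108986  ]
red [nan nan nan] 0
scene
orange 375 [0.6199, -0.2232, 0.0196] [ 0.6215 -0.2218  0.0556]
pink 314 [0.5498, -0.1691, 0.0187] [ 0.5515 -0.1682  0.0557]
green 266 [0.4419, -0.1614, 0.0186] [ 0.4443 -0.1606  0.0556]
blue 265 [0.531, -0.3392, 0.0188] [ 0.5322 -0.3374  0.0556]
rim [0.5127, 0.0689, 0.1118] 4996
handle ((513.4232177734375, 69.09925079345703), (13.790923118591309, 49.65852355957031), 89.85057067871094) 272 [0.51570385 0.06916323 0.11009674]
red [0.37429806 0.06628347 0.01124263] 48<stdin>:9: RuntimeWarning: Mean of empty slice.
  ret = um.true_divide(
```

>>> send_rows:
  rows:
    - [8.5,[0,0,0],-9.5]
    - [8.5,[0,0,0],-9.5]
    - [8.5,[-2.3,-4.5,0],0]
    - [8.5,[-2.3,-4.5,0],0]
    - [8.5,[-2.3,-4.5,0],0]
    - [8.5,[-2.3,-4.5,0],0]
    - [8.5,[-2.3,-4.5,0],0]
    - [8.5,[-2.3,-4.5,0],0]
    - [8.5,[-2.3,-4.5,0],0]
    - [8.5,[-2.3,-4.5,0],0]
  newtons: 30

```text
t: 1.35
tool_pos: [0.3877, 0.2293, 0.2309]
tool_rot: [-0.0, -3.141, 0.0]
contact_force: [0.7, -0.4, -0.1]
opening: 0.0852
grip_force: 0.0
```

>>> send_rows:
  rows:
    - [8.5,[-2.3,-4.5,0],0]
    - [8.5,[-2.3,-4.5,0],0]
    - [8.5,[-2.3,-4.5,0],0]
    - [8.5,[-2.3,-4.5,0],0]
    - [8.5,[-2.3,-4.5,0],0]
    - [8.5,[-2.3,-4.5,0],0]
    - [8.5,[-2.3,-4.5,0],0]
    - [8.5,[-2.3,-4.5,0],0]
    - [8.5,[0,0,0],0]
    - [8.5,[0,0,0],0]

```text
t: 2.6
tool_pos: [0.571, -0.1288, 0.2306]
tool_rot: [-0.001, -3.14, -0.001]
contact_force: [0.4, -0.0, -0.2]
opening: 0.085
grip_force: 0.0
```

>>> send_rows:
  rows:
    - [8.5,[-2.5,-4.75,0],0]
    - [8.5,[-2.5,-4.75,0],0]
    - [8.5,[0,0,5],0]
    - [8.5,[0,0,5],0]
    - [8.5,[0,0,4],0]
    - [8.5,[0,0,3],0]
    - [8.5,[0,0,2],0]
    - [8.5,[0,0,1.4],0]
    - [8.5,[0,0,0],0]
    - [8.5,[0,0,0],0]

```text
t: 3.85
tool_pos: [0.6224, -0.2246, 0.0288]
tool_rot: [0.0, 3.139, -0.002]
contact_force: [0.2, 0.1, 1.0]
opening: 0.085
grip_force: 0.0
```

>>> send_rows:
  rows:
    - [3,[0,0,0],0]
    - [3,[0,0,0],0]
    - [3,[0,0,0],0]
    - [3,[0,0,0],0]
    - [3,[0,0,0],0]
    - [3,[0,0,0],0]
  newtons: 30

```text
t: 4.6
tool_pos: [0.6219, -0.2245, 0.028]
tool_rot: [0.0, 3.141, -0.001]
contact_force: [0.2, -0.7, 4.9]
opening: 0.0372
grip_force: 30.3
```

>>> send_rows:
  rows:
    - [3,[0,0,-1],0]
    - [3,[0,0,-2],0]
    - [3,[0,0,-3],0]
    - [3,[0,0,-4],0]
    - [3,[0,0,-2],0]
    - [3,[0,0,0],0]
    - [3,[0,0,0],0]

```text
t: 5.48
tool_pos: [0.6205, -0.2237, 0.1455]
tool_rot: [-0.0, -3.139, -0.002]
contact_force: [-1.1, 0.3, -0.7]
opening: 0.0372
grip_force: 30.1
```

```bash
python3 - <<'E'
from station import ctrl
import cv2,numpy as np
from h import *
d=ctrl.get_image("scene");np.savez("pics/s1.npz",**d)
cv2.imwrite("pics/s1.png",cv2.resize(d["frame"][100:350,80:440,::-1],None,fx=2,fy=2))
print(ctrl.get_obs()["contact_force"],ctrl.get_obs()["tool_pos"])
E
```

```text
[ 0.31099073 -0.36792807 -0.54276269] [ 0.6202377  -0.22358142  0.14491089]
```

View pics/s1.png

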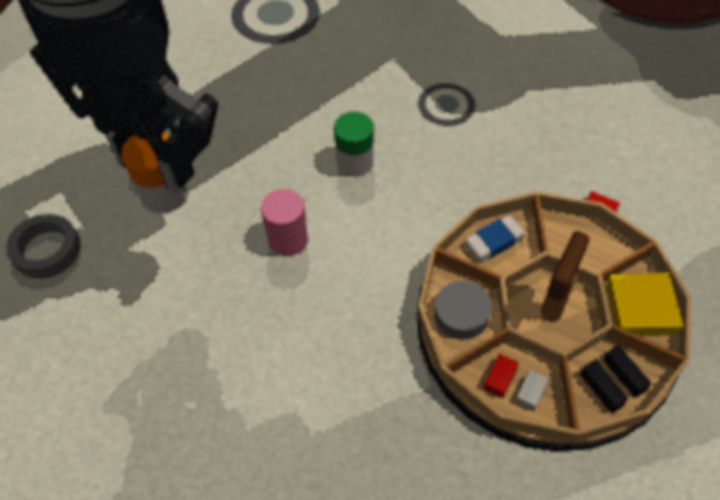

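The tub is held upright between the fingers at crop (150,175); the pocket is clear.

>>> send_rows:
  rows:
    - [3,[4.5,3,0],0]
    - [3,[4.5,3,0],0]
    - [3,[4.5,3,0],0]
    - [3,[4.5,3,0],0]
    - [3,[0,4.3,0],0]
    - [3,[0,4.3,0],0]
    - [3,[0,4.3,0],0]
    - [3,[0,4.2,0],0]
    - [3,[0,0,0],0]
    - [3,[0,0,0],0]

```text
t: 6.78
tool_pos: [0.4408, 0.0665, 0.1461]
tool_rot: [0.0, -3.139, 0.001]
contact_force: [0.8, 0.4, -0.8]
opening: 0.0371
grip_force: 30.3
```

>>> send_rows:
  rows:
    - [3,[0,0,2],0]
    - [3,[0,0,3],0]
    - [3,[0,0,1.5],0]
    - [3,[0,0,1],0]
    - [3,[0,0,0.8],0]
    - [3,[0,0,0],0]
    - [3,[0,0,0],0]

```text
t: 7.65
tool_pos: [0.4421, 0.0669, 0.065]
tool_rot: [0.0, 3.14, -0.0]
contact_force: [0.1, 0.2, -0.0]
opening: 0.0367
grip_force: 30.3
```

```bash
python3 - <<'E'
from station import ctrl
import cv2,numpy as np
d=ctrl.get_image("scene");np.savez("pics/s2.npz",**d)
cv2.imwrite("pics/s2.png",cv2.resize(d["frame"][160:340,270:450,::-1],None,fx=3,fy=3))
E
```

```text
(no output)
```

View pics/s2.png

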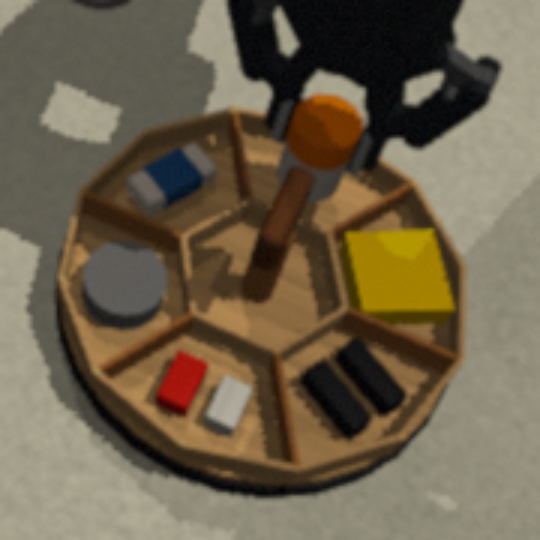

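The tub (crop 325,150) hangs inside the empty pocket, clear of the walls. I'll lower it the last 17 mm.

>>> send_rows:
  rows:
    - [3,[0.2,0,0.4],0]
    - [3,[0,0,0.4],0]
    - [3,[0,0,0.3],0]
    - [3,[0,0,0.3],0]
    - [3,[0,0,0.2],0]
    - [3,[0,0,0],0]
    - [3,[0,0,0],0]

```text
t: 8.57
tool_pos: [0.4396, 0.0669, 0.0484]
tool_rot: [0.0, 3.141, 0.0]
contact_force: [-0.5, -0.2, -0.2]
opening: 0.0373
grip_force: 30.3
```

>>> send_rows:
  rows:
    - [3,[0,0,0.1],0]
    - [3,[0,0,0],0]
    - [3,[0,0,0.1],0]
    - [3,[0,0,0],0]
    - [3,[0,0,0],0]

```text
t: 9.2
tool_pos: [0.4399, 0.0668, 0.0479]
tool_rot: [-0.0, -3.141, 0.0]
contact_force: [-5.6, -0.7, 11.4]
opening: 0.037
grip_force: 31.5
```

>>> send_rows:
  rows:
    - [3,[0,0,-0.1],0]
    - [4.5,[0,0,0],0]
    - [5.5,[0,0,0],0]
    - [6,[0,0,0],0]
    - [6,[0,0,0],0]
    - [6,[0,0,0],0]
    - [6,[0,0,0],0]

```text
t: 10.07
tool_pos: [0.4395, 0.0669, 0.0473]
tool_rot: [-0.0, -3.142, 0.0]
contact_force: [0.4, 0.2, -0.8]
opening: 0.06
grip_force: 0.0
```

>>> send_rows:
  rows:
    - [6,[0,0,-1],0]
    - [6,[0,0,-2],0]
    - [6,[0,0,-3],0]
    - [6,[0,0,-4],0]
    - [6,[0,0,-2],0]
    - [6,[2,-4,0],0]
    - [6,[2,-5,0],0]
    - [6,[0,-5,0],0]
    - [6,[0,0,0],0]
    - [6,[0,0,0],0]

```text
t: 11.32
tool_pos: [0.3995, -0.0729, 0.1678]
tool_rot: [0.001, 3.141, 0.0]
contact_force: [0.0, 0.1, -0.4]
opening: 0.0601
grip_force: 0.0
```

```bash
python3 - <<'E'
from station import ctrl
from h import *
for n in("top","scene"):
    d=ctrl.get_image(n);P=pts(d);h=cv2.cvtColor(d["frame"],cv2.COLOR_RGB2HSV)
    near=np.hypot(P[...,0]-.515,P[...,1]-.067)<.15
    hd=P[near&(abs(P[...,2]-.110)<.005)]
    if len(hd)>10:print("handle",cv2.minAreaRect((hd[:,:2]*1000).astype(np.float32)))
    m=(h[...,0]>=8)&(h[...,0]<=18)&(h[...,1]>180)&(abs(P[...,2]-.075)<.01)&near
    if m.sum()>10: print("tub",circ(P[m]),P[m].mean(0),P[m][:,2].min(),P[m][:,2].max(),m.sum())
    cv2.imwrite(f"pics/{n}3.png",cv2.resize(d["frame"][150:350,160:460,::-1],None,fx=2,fy=2))
E
```

```text
handle ((515.2794799804688, 66.39169311523438), (49.04069900512695, 12.804034233093262), 0.5888893604278564)
tub [0.4438, 0.0601, 0.0156] [0.44920895 0.05785557 0.074218  ] 0.06856682542724657 0.07864457688167548 15
handle ((513.5659790039062, 69.10368347167969), (50.66033935546875, 13.712687492370605), 0.10128188878297806)
tub [0.4789, 0.0668, 0.0565] [0.44355183 0.06797177 0.07500093] 0.06523581306431403 0.08265525359461712 389
```

View pics/scene3.png

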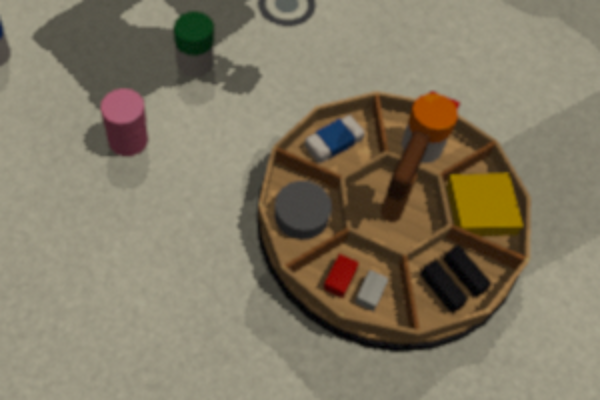

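The tub stands in its pocket, at crop (430,125), and the tray hasn't turned. Next is the handle.

>>> send_rows:
  rows:
    - [6,[-3.8,4.7,0],0]
    - [6,[-3.8,4.7,0],0]
    - [6,[-3.9,4.7,0],0]
    - [6,[0,0,2],0]
    - [6,[0,0,2.5],0]
    - [6,[0,0,2],0]
    - [6,[0,0,1.3],0]
    - [6,[0,0,0.7],0]
    - [6,[0,0,0],0]
    - [6,[0,0,0],0]

```text
t: 12.68
tool_pos: [0.5151, 0.0678, 0.0832]
tool_rot: [0.001, 3.14, -0.0]
contact_force: [0.3, -0.7, -0.1]
opening: 0.0599
grip_force: 0.0
```

>>> send_rows:
  rows:
    - [0.5,[0,0,0],0]
    - [0.5,[0,0,0],0]
    - [0.5,[0,0,0],0]
    - [0.5,[0,0,0],0]
    - [0.5,[0,0,0],0]
    - [0.5,[0,0,0],0]
    - [0.5,[0,0,0],0]
  newtons: 50

```text
t: 13.55
tool_pos: [0.5147, 0.0681, 0.0828]
tool_rot: [0.0, 3.141, 0.001]
contact_force: [-1.8, 3.8, 5.2]
opening: 0.0134
grip_force: 51.2
```

>>> send_rows:
  rows:
    - [0.5,[0,0,0],-2]
    - [0.5,[0,0,0],-4]
    - [0.5,[0,0,0],-4]
    - [0.5,[0,0,0],-4]
    - [0.5,[0,0,0],-4]
    - [0.5,[0,0,0],-4]
    - [0.5,[0,0,0],-4]
    - [0.5,[0,0,0],-4]

```text
t: 14.55
tool_pos: [0.5147, 0.0681, 0.0828]
tool_rot: [-0.816, 3.033, 0.001]
contact_force: [-2.0, 2.9, 6.0]
opening: 0.0132
grip_force: 51.3
```

>>> send_rows:
  rows:
    - [0.5,[0,0,0],-4]
    - [0.5,[0,0,0],-4]
    - [0.5,[0,0,0],-4]
    - [0.5,[0,0,0],-4]
    - [0.5,[0,0,0],-4]
    - [0.5,[0,0,0],-4]
    - [0.5,[0,0,0],-4]
    - [0.5,[0,0,0],-2]
    - [0.5,[0,0,0],0]
    - [0.5,[0,0,0],0]

```text
t: 15.8
tool_pos: [0.5147, 0.0682, 0.0828]
tool_rot: [-1.57, 2.72, 0.001]
contact_force: [-2.0, 3.6, 5.3]
opening: 0.0131
grip_force: 51.4
```

>>> send_rows:
  rows:
    - [2,[0,0,0],0]
    - [4,[0,0,0],0]
    - [6,[0,0,0],0]
    - [6,[0,0,0],0]
    - [6,[0,0,0],0]
    - [6,[0,0,-1],0]
    - [6,[0,0,-3],0]
    - [6,[0,0,-4],0]
    - [6,[0,0,-4],0]
    - [6,[0,0,-2],0]

```text
t: 17.05
tool_pos: [0.5157, 0.0678, 0.2259]
tool_rot: [-1.569, 2.717, -0.004]
contact_force: [0.9, 0.1, -0.5]
opening: 0.0599
grip_force: 0.0
```

>>> send_rows:
  rows:
    - [6,[5,0,0],0]
    - [6,[5,0,0],0]
    - [6,[4,0,0],0]
    - [6,[0,0,0],0]
    - [6,[0,0,0],0]
    - [6,[0,0,0],0]

```text
t: 17.8
tool_pos: [0.4447, -0.0527, 0.2221]
tool_rot: [1.572, -2.72, -0.001]
contact_force: [0.7, -0.6, 0.2]
opening: 0.0601
grip_force: 0.0
```

```bash
python3 - <<'E'
from station import ctrl
from h import *
d=ctrl.get_image("scene");P=pts(d)
near=np.hypot(P[...,0]-.515,P[...,1]-.067)<.05
hd=P[near&(abs(P[...,2]-.110)<.005)]
if len(hd)>10:print("handle",cv2.minAreaRect((hd[:,:2]*1000).astype(np.float32)))
cv2.imwrite("pics/s4.png",cv2.resize(d["frame"][150:350,160:460,::-1],None,fx=2,fy=2))
E
```

```text
handle ((513.7453002929688, 69.21354675292969), (49.004371643066406, 14.33566665649414), 60.12207794189453)
```

View pics/s4.png

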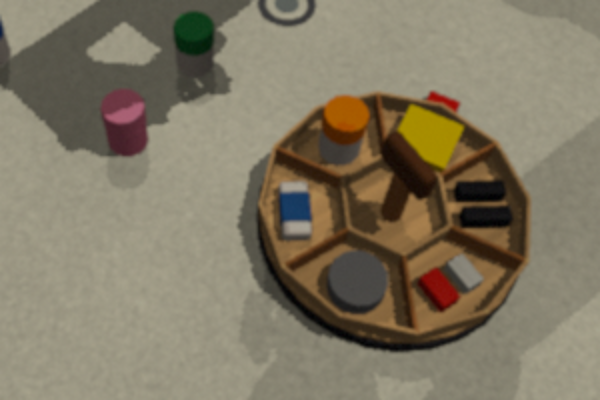

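The yellow notes (430,135) are at the red tab (443,102). The tub stands upright in its pocket at (343,130), and the handle measures 60.1°.

```bash
python3 -c "
from station import ctrl
print(ctrl.finish_job())"
```

```text
the job is handed in; nothing more can be done
None
```

I set the orange-lidded tub upright in the empty pocket and let go, then turned the tidy one click anticlockwise (handle measured at 60.1°). The yellow notes are now at the red mark with the tub still standing, and I handed the job in at about 18 s; the hand-in gave no verdict.

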